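# Scrape dead chips off the rework plate

### The arm

A 6-joint arm with a two-finger parallel gripper is mounted at the origin on the work surface. World frame = base frame: x ahead of the robot, y to its left, z up, the work surface at z = 0. Lengths are in m, angles in rad, forces in N, time in s.
With the tool pointing down it reaches from about 0.35 to 0.975 m from the base axis. Payload 4.9 kg.
Tool frame: the origin (TCP) lies between the finger pads; the fingertips stand 22 mm ahead of it and the grasp point (between the pads) lies 3 mm ahead of it; z points along the fingers, y is the line along which they close (so a half turn about z gives the same grasp; the last joint's range is limited). The gripper opens to 85 mm and grips with 20 to 120 N. Pads are 22 mm wide; open, the fingers measure 114 mm over their backs; the gripper's body (76 mm by 85 mm) begins 54 mm behind the grasp point. The pads swing forward as they close: fully open they stand 13 mm farther back than shut.
Start: joints at [1.188, 0.053, 1.613, -0, 1.476, -0.119], TCP at [0.163, 0.603, 0.253] pointing down, gripper open.
Joint ranges: [-3.01, 3.01], [-1.01, 2.22], [0.06, 2.58], [-1.02, 4.17], [0.09, 2.62], [-3.14, 3.14]. Speed limits (rad/s): [2.57, 2.57, 3.14, 3.14, 3.14, 3.14].

### API

Orientations are given as a unit quaternion [w, x, y, z].
In Python, from plant import state, grab_frame, get_calibration, job_done, recognise, regions_of gives the robot as it stands.
- The arm moves only by the tool apply_moves, never from a script. Its argument "targets" is a list of rows, each an object with "translation": the shift along the tool's x, y, z normalised to -1 to 1, where 1 is 100 mm, a list of three; "twist": the turn about the tool's z normalised to -1 to 1, where 1 is 0.1 rad; "hand": the opening, from 0 (shut) to 1 (fully open). A call has 1 to 8 rows; each row shifts and turns the commanded pose from where the row before left it, along the tool's axes as they then stand; what a row does not reach is not made up. A row lasts 1/10 s, in which the tool goes at most 50 mm and 8.59 degrees, less where a joint would pass 70% of its speed; a pose out of reach is approached as far as the arm can. A call with a number of a shift or a turn outside -1 to 1 is refused whole. A call with a gripper value outside its range is refused whole. The fingers move at their own pace and stop on an object; the grip force is fixed at half the most. Time passes only in rows, so rows that do not move let the fingers close. It gives the time, the measured TCP pose, the force, the opening and the grip force at its end, in the units of the state.
- state(): the state, without advancing time (a new reading comes with each control period).
- grab_frame(name): name is "side" or "top"; returns the picture (420x560x3 uint8, red, green, blue); there is no depth.
- get_calibration(name): a dict with "camera_matrix" (3x3 intrinsics, pixels), "pose" (4x4, takes a point from camera to world coordinates). Camera axes: x right, y up, looking along -z (the intrinsics and any distortion apply to the point x, -y, -z); pixel columns grow to the right and rows downward; lengths in m; the calibration is good to about 2 mm. A picture is of the moment at which its call begins. get_calibration takes no time and is no camera call.
- job_done(): hands the job in; it is judged then, once.
Trained networks look in the newest picture that a camera, given by its name, has taken for a name from the list of things; names that differ only in an ending like _2 or _b are one class to them, and where a whole thing is asked for, a point or a joint stands for the part that bears it (a point fixed in the world has none). Each returns a list of dicts, best first, with "score" (0 to 1); they miss things now and then, are a little off and sometimes report something else, mostly with a low value. They report only what shows in the picture. A call takes as long as a camera call. They do not tell look-alikes from the thing itself.
- recognise(camera, query): "point" ([x, y, z] in m, in world coordinates, good to about 4 mm: the middle of the surface that is visible of it).
- regions_of(camera, query): "pixels" (420x560 bool, what is visible of it).
The state is a dict: "time": time; "joint_pos": joint angles; "joint_vel": joint speeds; "joint_efforts": joint torques, N m; "tool_pos": TCP position; "tool_rot": TCP orientation; "contact_force": force on the tool from outside, world axes, zero at the start; "ft_torque": the same for the moment, N m; "gripper_width": opening from 0.0 (shut) to 1.0 (fully open); "grasp_force": force on a finger pad.
Only numpy, scipy, OpenCV 4.12 (cv2) and the standard library are available. Lean on these libraries where they do the work, as an engineer would, in place of code of your own. Each camera call takes 0.05 s, during which the arm holds its last target. There are 200 camera calls.

### The job

Pick up the orange-handled scraper block, set it on the raised metal plate behind the two loose dead chips, and wipe both chips off the plate's edge into the blue catch tray. Then stand the scraper upright on the open bench, clear of the plate and tray, and let go. Move the chips only with the scraper, not with the gripper, and leave the spool, the red cutters and the circuit board where they are.

Things in the scene. Friction and masses are not known exactly. Their poses are not given: they have to be found in the camera images.
- station: Fixed station. Bare aluminium plate 200 x 200 mm, rimless, top 30 mm above the bench; along its whole -y edge an open blue catch tray, 200 (x) by 100 mm (y), floor 4 mm and thin walls 22 mm above the bench (lower than the plate). Origin: plate centre at bench level, z up; the plate spans x, y from -100 to 100 mm, the tray y from -200 to -100 mm, so wipe along -y.
- scraper_center (a point): Centre of the loose upright scraper block, 34 mm above its underside; about 0.25 kg. Flat foot 140 (x) by 28 (y) by 28 mm high, aluminium on black rubber; above it a central orange handle 80 (x) by 24 mm (y), 28 to 68 mm above the underside. Grip the handle from above across its 24 mm, 16 mm above this point. The long sides (along x) wipe, both alike. z up.
- chip_square: Loose black square chip with metal pins, 26 x 26 x 8 mm, about 15 g, flat on the plate at any yaw. Origin: centre of its underside. It starts 22 to 42 mm to the -x side of the plate's middle (station axes).
- chip_long: Loose black oblong chip with metal pins, 32 (x) by 14 (y) by 8 mm, about 15 g, flat on the plate at any yaw. Origin: centre of its underside. It starts 22 to 42 mm to the +x side of the plate's middle. Both chips start between y = -60 and 30 mm (station axes), so one straight stroke takes both.
Mind the look-alikes: they are no part of the job. Leave any turquoise look-alike of the chip_square alone.

How it is judged:
By the outcome, as a careful person would: the job done as asked, in the order asked, and still so for the second after the job is handed in, with the robot touching nothing.
It also fails if it takes over 51 s, if anything falls off the work surface, if the arm or the gripper's body presses on something with over 40 N, if the wrist force passes 120 N, or if a joint passes its speed limit or range.

## Working session

There is one attempt and no reset: what is moved stays moved. The work goes in short steps, Python scripts to look and compute and a tool call to move; the robot and the scene stay as the last step left them, time stands still between calls to the robot, and variables do not carry over. Pictures are saved under pics/ and viewed, at most 10 in all, crops included, and the job is handed in when it is done.

Besides the shell and the picture viewer there is one more tool, called as name(argument=value, ...) on one line, values as JSON. apply_moves: Moves the arm, as the interface text tells. Its arguments: {"type":"object","properties":{"targets":{"type":"array"}},"required":["targets"]}

```bash
mkdir -p pics
cat > h.py <<'E'
import numpy as np,cv2
from plant import *
def save(n,f): 
    im=grab_frame(n); cv2.imwrite(f'pics/{f}.png',im[:,:,::-1]); return im
def proj(n,P):
    c=get_calibration(n);K=np.array(c["camera_matrix"]);T=np.linalg.inv(np.array(c["pose"]))
    P=np.atleast_2d(P);q=P@T[:3,:3].T+T[:3,3];q=q*[1,-1,-1];u=q@K.T;return u[:,:2]/u[:,2:]
def ray(n,uv):
    c=get_calibration(n);K=np.array(c["camera_matrix"]);T=np.array(c["pose"])
    d=np.linalg.inv(K)@[uv[0],uv[1],1];d=T[:3,:3]@(d*[1,-1,-1]);return T[:3,3],d/np.linalg.norm(d)
def atz(n,uv,z):
    o,d=ray(n,uv);return o+d*(z-o[2])/d[2]
def tri(a,ua,b,ub):
    o1,d1=ray(a,ua);o2,d2=ray(b,ub)
    s=np.linalg.lstsq(np.c_[d1,-d2],o2-o1,rcond=None)[0];p,q=o1+s[0]*d1,o2+s[1]*d2
    return (p+q)/2,np.linalg.norm(p-q)
E
python3 - <<'E'
from h import *
a=save('top','top0');b=save('side','side0')
print(get_calibration('top'))
for n in ['top','side']:
    for k in ['station','scraper_center','chip_square','chip_long']:
        for r in recognise(n,k)[:4]: print(n,k,round(r['score'],2),np.round(r['point'],3),np.round(proj(n,r['point'])[0]))
s=state();print(s['tool_pos'],s['tool_rot'],s['time'])
cv2.imwrite('pics/both0.png',cv2.resize(np.hstack([a,b]),(800,300))[:,:,::-1])
E
```

```text
{'camera_matrix': array([[489.99193213,   0.        , 271.76368952],
       [  0.        , 489.99193213, 209.78247916],
       [  0.        ,   0.        ,   1.        ]]), 'pose': array([[ 0.02793913,  0.99122689, -0.12918457,  0.41559132],
       [-0.99880593,  0.03286387,  0.0361481 ,  0.12822912],
       [ 0.04007648,  0.12802037,  0.99096148,  0.74332594],
       [ 0.        ,  0.        ,  0.        ,  1.        ]])}
top station 0.79 [ 0.52  -0.038  0.028] [366. 206.]
top scraper_center 0.72 [0.441 0.266 0.036] [156. 252.]
top chip_square 0.69 [0.422 0.17  0.006] [224. 268.]
top chip_square 0.61 [0.491 0.008 0.038] [336. 223.]
top chip_long 0.62 [0.552 0.01  0.036] [335. 182.]
side station 0.83 [ 0.507 -0.076  0.022] [360. 267.]
side scraper_center 0.92 [0.433 0.262 0.031] [188. 194.]
side chip_square 0.71 [0.486 0.008 0.036] [309. 240.]
side chip_square 0.53 [0.418 0.163 0.009] [214. 230.]
side chip_long 0.68 [0.544 0.006 0.043] [335. 222.]
[0.1629635  0.6033346  0.25324821] [ 5.02863773e-06  1.31517963e-01  9.91313786e-01 -5.37785536e-05] 0.5
```

View pics/top0.png

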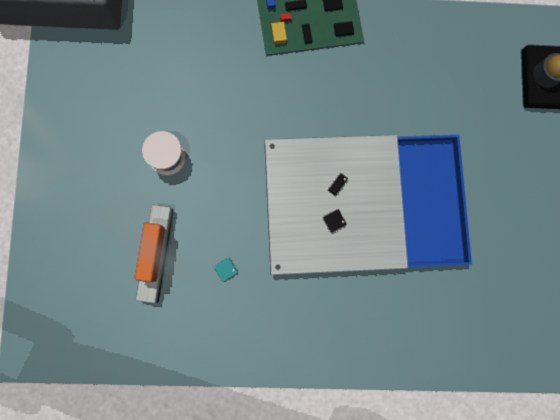

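View pics/side0.png

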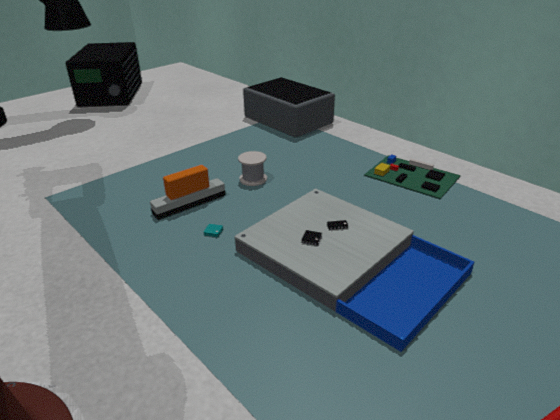

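The top view shows:
- scraper with orange handle at (151,252)
- black square chip at (335,221) and black long chip at (338,184), both on the plate
- tray on the right, towards world -y

Could be mistaken for the targets:
- the turquoise chip at (225,269), on the bench
- the black chips on the circuit board near (312,25)
- the red or orange bits at (555,67)

I choose the two black chips on the plate and the orange handle on the grey foot. Next I fit models to both views.

```bash
cat > fit.py <<'E'
from h import *
from scipy.optimize import minimize
def box(x0,x1,y0,y1,z0,z1): return np.array([[x,y,z] for x in(x0,x1) for y in(y0,y1) for z in(z0,z1)])
def place(p,B):
    c,s=np.cos(p[3]),np.sin(p[3]);return B@np.array([[c,s,0],[-s,c,0],[0,0,1]])+[p[0],p[1],p[2]]
def iou(p,boxes,masks):
    t=0
    for n,m in masks.items():
        r=np.zeros(m.shape,np.uint8)
        for B in boxes:
            h=cv2.convexHull((proj(n,place(p,B))*16).astype(np.int32).reshape(-1,1,2));cv2.fillConvexPoly(r,h,1,shift=4)
        r=r>0;t+=(r&m).sum()/(r|m).sum()
    return t/len(masks)
def fit(p0,boxes,masks):
    p=np.array(p0,float)
    for sc in(1,.4,.2):
        S=np.vstack([p]+[p+sc*np.eye(4)[i]*[.02,.02,.01,.1][i] for i in range(4)])
        p=minimize(lambda q:-iou(q,boxes,masks),p,method='Nelder-Mead',options=dict(initial_simplex=S,xatol=1e-4,fatol=1e-5,maxiter=250)).x
    return p,iou(p,boxes,masks)
def big(m):
    n,l,s,_=cv2.connectedComponentsWithStats(m.astype(np.uint8));return l==1+np.argmax(s[1:,4])
HAND=[box(-.04,.04,-.012,.012,-.006,.034)]   # rel. to scraper centre
STAT=[box(-.1,.1,-.1,.1,0,.03),box(-.1,.1,-.2,-.1,0,.022)]
def orange(im):
    h=cv2.cvtColor(im,cv2.COLOR_RGB2HSV);return (h[...,0]<14)&(h[...,1]>180)&(h[...,2]>70)
E
python3 - <<'E'
from fit import *
I={n:grab_frame(n) for n in('top','side')}
om={}
for n,c in(('top',(156,252)),('side',(188,185))):
    m=orange(I[n]);k=np.zeros_like(m);k[c[1]-60:c[1]+60,c[0]-50:c[0]+50]=1;om[n]=big(m&k);print(n,om[n].sum())
print('scraper',*fit([.44,.266,.034,-.1+np.pi/2*0],HAND,om))
print('scraper',*fit([.44,.266,.034,-.3],HAND,om))
sm={n:big(regions_of(n,'station')[0]['pixels']) for n in I}
print('station',*fit([.53,-.02,0,0],STAT,sm))
for k in('chip_square','chip_long'):
    us={}
    for n in I:
        for r in regions_of(n,k)[:3]:
            u=np.argwhere(r['pixels']).mean(0)[::-1]
            if I[n][r['pixels']].mean()<60 and ((n=='top' and 265<u[0]<410 and u[1]>130) or (n=='side' and 280<u[0]<360 and u[1]>200)): us.setdefault(n,u)
    print(k,us,tri('top',us['top'],'side',us['side']) if len(us)==2 else '')
t=cv2.resize(I['top'][110:310,120:420],None,fx=2.6,fy=2.6,interpolation=cv2.INTER_CUBIC)
cv2.imwrite('pics/crop.png',t[:,:,::-1])
E
```

```text
top 146
side 618
scraper [ 0.44184649  0.28124655  0.02910773 -0.03817318] 0.3065256591451825
scraper [ 0.4394364   0.27354589  0.03405933 -0.23182561] 0.29827880135007284
station [ 0.52295982  0.00985833 -0.00063877  0.07431581] 0.9660019821869348
chip_square {'top': array([333.77197802, 219.99175824]), 'side': array([311.31294964, 237.83453237])} (array([0.49577988, 0.01125931, 0.03359419]), np.float64(0.0006860104166561346))
chip_long {'top': array([337.19409283, 183.78481013]), 'side': array([335.94776119, 225.02238806])} (array([0.54915702, 0.00738664, 0.0343207 ]), np.float64(0.0020535431007406035))
```

View pics/crop.png

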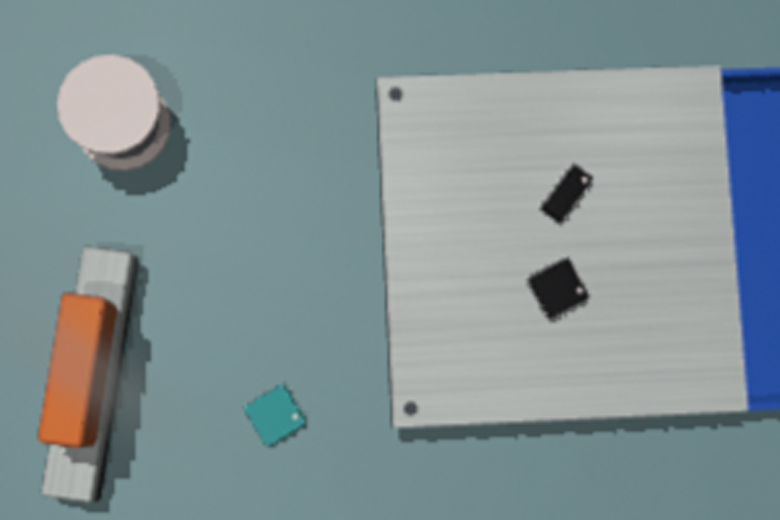

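The crop confirms the choice: orange handle at about (150,252), with square and long black chips on the plate and the turquoise one off it. The orange threshold missed the glossy handle top, so I refit with lower saturation.

Run:
```python
from fit import *
I={n:cv2.imread(f'pics/{n}0.png')[:,:,::-1].copy() for n in('top','side')}
om={}
for n,c in(('top',(156,252)),('side',(188,185))):
    h=cv2.cvtColor(I[n],cv2.COLOR_RGB2HSV);m=((h[...,0]<16)|(h[...,0]>172))&(h[...,1]>80)
    k=np.zeros_like(m);k[c[1]-60:c[1]+60,c[0]-50:c[0]+50]=1;om[n]=big(m&k);print(n,om[n].sum())
for y in(-.1,-.4):print('scraper',*fit([.44,.266,.034,y],HAND,om))
S=[.523,.0099,0,.0743]
c,s=np.cos(S[3]),np.sin(S[3])
for p in([.4958,.0113],[.5492,.0074]):
    d=np.array(p)-S[:2];print('stn',np.array([c*d[0]+s*d[1],-s*d[0]+c*d[1]])*1e3)
s=state();q=s['tool_rot'];from scipy.spatial.transform import Rotation as R
print(R.from_quat([q[1],q[2],q[3],q[0]]).as_matrix().round(4))
```

```text
top 1172
side 1082
scraper [ 0.44005973  0.2732032   0.0330088  -0.09404505] 0.8409858659054801
scraper [ 0.44139221  0.27176441  0.03345749 -0.12237249] 0.8437149185351498
stn [-27.02103155   3.4152385 ]
stn [25.9421357  -4.43797197]
[[-9.654e-01  2.608e-01  0.000e+00]
 [ 2.608e-01  9.654e-01  0.000e+00]
 [-0.000e+00  1.000e-04 -1.000e+00]]
```

Measured poses:

| Item | Position | Yaw / station-frame check |
|---|---|---|
| Scraper centre | (0.441, 0.272, 0.033) | yaw -0.12; height matches 34 mm |
| Station | (0.523, 0.010) | yaw +0.074; IoU 0.97 |
| Chips | station x -27 and +26 mm | both in the stated ranges |

Moving.

apply_moves(targets=[{"translation":[0,0,0],"twist":-0.72,"hand":1},{"translation":[0,0,0],"twist":-0.72,"hand":1},{"translation":[-0.35,-0.33,0],"twist":0,"hand":1},{"translation":[-0.35,-0.33,0],"twist":0,"hand":1},{"translation":[-0.35,-0.33,0],"twist":0,"hand":1},{"translation":[-0.35,-0.33,0],"twist":0,"hand":1},{"translation":[-0.35,-0.33,0],"twist":0,"hand":1},{"translation":[-0.35,-0.33,0],"twist":0,"hand":1}])

```text
time: 1.7
tool_pos: [0.3487, 0.3801, 0.2536]
tool_rot: [0.0, 0.06, 0.998, 0.0]
contact_force: [1.0, 0.8, -0.1]
gripper_width: 1.002
grasp_force: 0.0
```

```bash
cat > to.py <<'E'
import sys
from h import *
from scipy.spatial.transform import Rotation as R
# usage: to.py x y z yaw -> remaining twist and tool-frame shift (mm, after the twist)
s=state();q=s['tool_rot'];M=R.from_quat([q[1],q[2],q[3],q[0]]).as_matrix()
x,y,z,yaw=map(float,sys.argv[1:5])
a=np.arctan2(M[1,1],M[0,1]);da=(np.pi/2+yaw-a+np.pi/2)%np.pi-np.pi/2
D=np.array([[np.cos(da),-np.sin(da),0],[np.sin(da),np.cos(da),0],[0,0,1]])@M
print('twist rad',round(-da,3),'shift mm',np.round(D.T@(np.array([x,y,z])-s['tool_pos'])*1e3,1),'pos',np.round(s['tool_pos'],4),'F',np.round(s['contact_force'],1),'w',s['gripper_width'],'g',s['grasp_force'],'t',s['time'],'q6',np.round(s['joint_pos'][5],2),'tilt',M[:,2].round(3))
E
python3 to.py .441 .272 .055 -.12
```

```text
twist rad 0.001 shift mm [-104.5  -96.4  198.6] pos [0.3487 0.3801 0.2536] F [ 1.   0.8 -0.1] w 1.001523979317978 g 0.0 t 1.7 q6 -0.77 tilt [ 0.001  0.001 -1.   ]
```

apply_moves(targets=[{"translation":[-0.35,-0.32,0],"twist":0,"hand":1},{"translation":[-0.35,-0.32,0],"twist":0,"hand":1},{"translation":[-0.34,-0.32,0],"twist":0,"hand":1},{"translation":[0,0,0.4],"twist":0,"hand":1},{"translation":[0,0,0.4],"twist":0,"hand":1},{"translation":[0,0,0.2],"twist":0,"hand":1},{"translation":[0,0,0],"twist":0,"hand":1},{"translation":[0,0,0],"twist":0,"hand":1}])

```text
time: 2.5
tool_pos: [0.4398, 0.2741, 0.1539]
tool_rot: [0.0, 0.06, 0.998, 0.0]
contact_force: [0.5, -0.1, 0.5]
gripper_width: 0.999
grasp_force: 0.0
```

```bash
python3 to.py .441 .272 .055 -.12
python3 - <<'E'
from h import *
a=save('top','x');b=save('side','y')
t=np.hstack([cv2.resize(a[140:340,60:260],(400,400)),cv2.resize(b[80:280,90:290],(400,400))])
cv2.imwrite('pics/hover.png',t[:,:,::-1])
E
```

```text
twist rad 0.0 shift mm [-1.4 -1.9 98.9] pos [0.4398 0.2741 0.1539] F [ 0.5 -0.1  0.5] w 0.9992206529667833 g 0.0 t 2.5 q6 -1.04 tilt [ 0.  0. -1.]
```

View pics/hover.png

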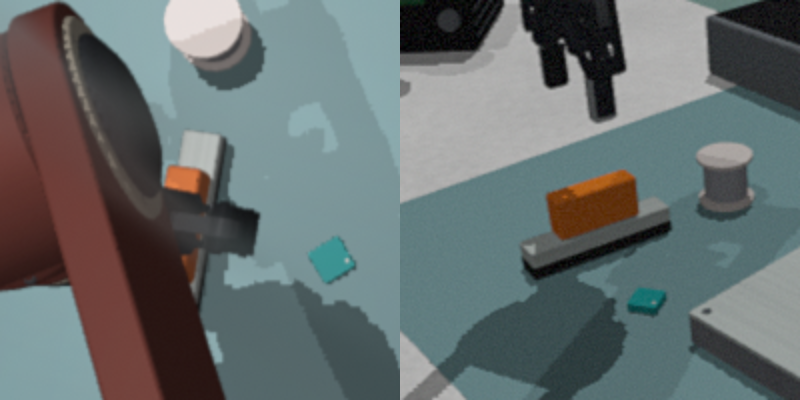

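The gripper hovers above the handle with the fingers either side of it (handle at about (175,250) in the full top frame). Descending.

apply_moves(targets=[{"translation":[-0.01,-0.02,0.3],"twist":0,"hand":1},{"translation":[0,0,0.3],"twist":0,"hand":1},{"translation":[0,0,0.2],"twist":0,"hand":1},{"translation":[0,0,0.15],"twist":0,"hand":1},{"translation":[0,0,0.03],"twist":0,"hand":1},{"translation":[0,0,0],"twist":0,"hand":1},{"translation":[0,0,0],"twist":0,"hand":0},{"translation":[0,0,0],"twist":0,"hand":0}])

```text
time: 3.4
tool_pos: [0.4414, 0.2723, 0.0568]
tool_rot: [0.001, 0.06, 0.998, 0.001]
contact_force: [-0.3, -0.1, -0.3]
gripper_width: 0.695
grasp_force: 0.0
```

apply_moves(targets=[{"translation":[0,0,0],"twist":0,"hand":0},{"translation":[0,0,0],"twist":0,"hand":0},{"translation":[0,0,0],"twist":0,"hand":0},{"translation":[0,0,0],"twist":0,"hand":0},{"translation":[0,0,0],"twist":0,"hand":0},{"translation":[0,0,0],"twist":0,"hand":0}])

```text
time: 4.0
tool_pos: [0.4407, 0.272, 0.0559]
tool_rot: [0.0, 0.06, 0.998, 0.0]
contact_force: [-1.4, -0.2, 4.6]
gripper_width: 0.272
grasp_force: 59.3
```

apply_moves(targets=[{"translation":[0,0,-0.1],"twist":0,"hand":0},{"translation":[0,0,-0.3],"twist":0,"hand":0},{"translation":[0,0,-0.4],"twist":0,"hand":0},{"translation":[0,0,-0.2],"twist":0,"hand":0},{"translation":[0,0,0],"twist":-0.65,"hand":0},{"translation":[0,0,0],"twist":-0.65,"hand":0},{"translation":[0,0,0],"twist":-0.64,"hand":0},{"translation":[0,0,0],"twist":0,"hand":0}])

```text
time: 4.8
tool_pos: [0.4395, 0.2714, 0.1543]
tool_rot: [-0.001, -0.037, 0.999, -0.0]
contact_force: [-0.2, 0.1, -3.7]
gripper_width: 0.275
grasp_force: 59.4
```

```bash
python3 to.py .5184 .0717 .12 .0743
```

```text
twist rad -0.0 shift mm [ -64.  -205.    34.3] pos [0.4395 0.2714 0.1543] F [-0.2  0.1 -3.7] w 0.27499386192788866 g 59.38221752643585 t 4.8 q6 -1.24 tilt [-0.002 -0.001 -1.   ]
```

apply_moves(targets=[{"translation":[-0.05,-0.15,0],"twist":0,"hand":0},{"translation":[-0.1,-0.3,0],"twist":0,"hand":0},{"translation":[-0.12,-0.4,0],"twist":0,"hand":0},{"translation":[-0.12,-0.4,0],"twist":0,"hand":0},{"translation":[-0.12,-0.4,0],"twist":0,"hand":0},{"translation":[-0.08,-0.3,0.1],"twist":0,"hand":0},{"translation":[-0.05,-0.1,0.2],"twist":0,"hand":0},{"translation":[0,0,0],"twist":0,"hand":0}])

```text
time: 5.6
tool_pos: [0.5173, 0.0706, 0.1219]
tool_rot: [-0.003, -0.035, 0.999, 0.0]
contact_force: [-1.2, -0.4, -2.3]
gripper_width: 0.271
grasp_force: 59.7
```

```bash
python3 to.py .5184 .0717 .0859 .0743
python3 - <<'E'
from h import *
a=save('top','x2');b=save('side','y2')
t=np.hstack([cv2.resize(a[90:290,240:440],(400,400)),cv2.resize(b[130:330,230:430],(400,400))])
cv2.imwrite('pics/above.png',t[:,:,::-1])
E
```

```text
twist rad -0.004 shift mm [-1.4  1.  36. ] pos [0.5173 0.0706 0.1219] F [-1.2 -0.4 -2.3] w 0.27121484962618747 g 59.71702337265015 t 5.6 q6 -1.65 tilt [-0.007 -0.    -1.   ]
```

View pics/above.png

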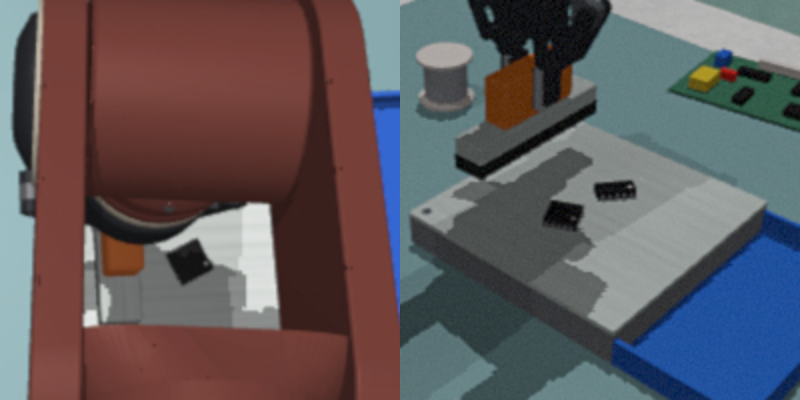

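The scraper is held level above the plate, behind both chips (around (325,220) in the top frame). Lowering.

apply_moves(targets=[{"translation":[0,0,0.15],"twist":0,"hand":0},{"translation":[0,0,0.1],"twist":0,"hand":0},{"translation":[0,0,0.05],"twist":0,"hand":0},{"translation":[0,0,0.03],"twist":0,"hand":0},{"translation":[0,0,0.01],"twist":0,"hand":0},{"translation":[0,0,0],"twist":0,"hand":0},{"translation":[0,0,0],"twist":0,"hand":0}])

```text
time: 6.4
tool_pos: [0.5197, 0.0722, 0.0918]
tool_rot: [0.0, -0.037, 0.999, -0.0]
contact_force: [-0.5, 0.8, -3.6]
gripper_width: 0.271
grasp_force: 59.8
```

apply_moves(targets=[{"translation":[0,0,0.03],"twist":0,"hand":0},{"translation":[0,0,0.01],"twist":0,"hand":0},{"translation":[0,0,0.01],"twist":0,"hand":0},{"translation":[0,0,0],"twist":0,"hand":0},{"translation":[0,0,0],"twist":0,"hand":0}])

```text
time: 6.9
tool_pos: [0.5193, 0.0721, 0.0863]
tool_rot: [-0.0, -0.037, 0.999, 0.0]
contact_force: [0.5, 0.5, -4.1]
gripper_width: 0.268
grasp_force: 59.8
```

apply_moves(targets=[{"translation":[0,0,0.01],"twist":0,"hand":0},{"translation":[0,0,0],"twist":0,"hand":0},{"translation":[0,0,0],"twist":0,"hand":0}])

```text
time: 7.2
tool_pos: [0.5196, 0.0721, 0.0859]
tool_rot: [0.0, -0.037, 0.999, -0.0]
contact_force: [-1.1, -0.3, 2.0]
gripper_width: 0.268
grasp_force: 60.3
```

apply_moves(targets=[{"translation":[0,-0.05,0.005],"twist":0,"hand":0},{"translation":[0,-0.1,0],"twist":0,"hand":0},{"translation":[0,-0.1,0],"twist":0,"hand":0},{"translation":[0,-0.1,0],"twist":0,"hand":0},{"translation":[0,-0.1,0],"twist":0,"hand":0},{"translation":[0,-0.1,0],"twist":0,"hand":0}])

```text
time: 7.8
tool_pos: [0.5244, 0.0166, 0.0859]
tool_rot: [0.001, -0.037, 0.999, 0.001]
contact_force: [-0.3, 4.2, 6.8]
gripper_width: 0.274
grasp_force: 61.0
```

```bash
python3 - <<'E'
from h import *
b=save('side','y3')
cv2.imwrite('pics/mid.png',cv2.resize(b[130:360,210:490],None,fx=2,fy=2)[:,:,::-1])
E
python3 to.py .5301 -.0849 .0859 .0743
```

```text
twist rad -0.001 shift mm [ 1.900e+00 -1.003e+02  1.000e-01] pos [0.5245 0.0152 0.0859] F [0. 1. 5.] w 0.2713580135633113 g 61.08650207519531 t 7.85 q6 -1.76 tilt [ 0.002 -0.001 -1.   ]
```

View pics/mid.png

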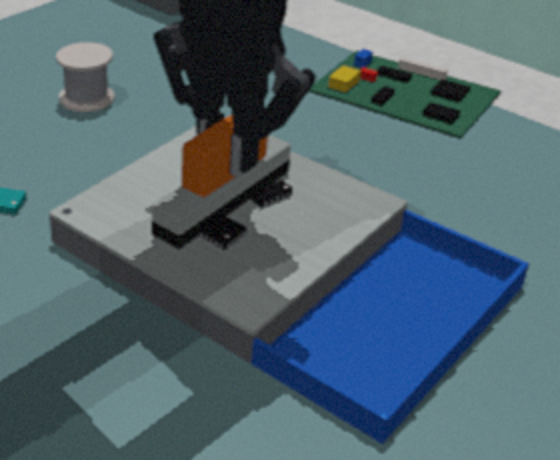

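The foot sits flat on the plate and both chips are against its front face (about (322,245) and (345,225) in the side frame). Continuing the stroke.

apply_moves(targets=[{"translation":[0,-0.1,0],"twist":0,"hand":0},{"translation":[0,-0.1,0],"twist":0,"hand":0},{"translation":[0,-0.1,0],"twist":0,"hand":0},{"translation":[0,-0.1,0],"twist":0,"hand":0},{"translation":[0,-0.1,0],"twist":0,"hand":0},{"translation":[0,-0.1,0],"twist":0,"hand":0},{"translation":[0,-0.1,0],"twist":0,"hand":0},{"translation":[0,-0.1,0],"twist":0,"hand":0}])

```text
time: 8.65
tool_pos: [0.5301, -0.0631, 0.0859]
tool_rot: [0.001, -0.037, 0.999, 0.001]
contact_force: [-1.0, 4.9, 7.2]
gripper_width: 0.274
grasp_force: 61.2
```

apply_moves(targets=[{"translation":[0,-0.1,0],"twist":0,"hand":0},{"translation":[0,-0.09,0],"twist":0,"hand":0},{"translation":[0,0,0],"twist":0,"hand":0},{"translation":[0,0,0],"twist":0,"hand":0}])

```text
time: 9.05
tool_pos: [0.5316, -0.0833, 0.0859]
tool_rot: [0.001, -0.037, 0.999, -0.001]
contact_force: [0.1, -1.8, 5.6]
gripper_width: 0.275
grasp_force: 61.0
```

```bash
python3 - <<'E'
from h import *
b=save('side','y4')
cv2.imwrite('pics/end.png',cv2.resize(b[130:360,210:490],None,fx=2,fy=2)[:,:,::-1])
E
python3 to.py .5301 -.0849 .0859 .0743
```

```text
twist rad -0.001 shift mm [ 1.6 -1.5 -0. ] pos [ 0.5316 -0.0833  0.0859] F [ 0.6 -0.8  5.4] w 0.27442889334984893 g 60.94629764556885 t 9.1 q6 -1.94 tilt [ 0.002 -0.003 -1.   ]
```

View pics/end.png

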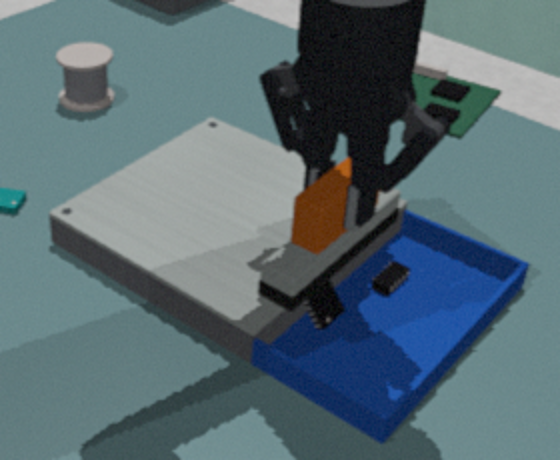

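The long chip lies in the tray. The square one leans with its top near the foot edge (about (372,280) in the side frame). I push on a little slowly so it drops.

apply_moves(targets=[{"translation":[0,-0.04,0],"twist":0,"hand":0},{"translation":[0,-0.04,0],"twist":0,"hand":0},{"translation":[0,-0.04,0],"twist":0,"hand":0},{"translation":[0,-0.03,0],"twist":0,"hand":0},{"translation":[0,0,0],"twist":0,"hand":0},{"translation":[0,0,0],"twist":0,"hand":0}])

```text
time: 9.7
tool_pos: [0.5325, -0.097, 0.0858]
tool_rot: [0.001, -0.037, 0.999, -0.0]
contact_force: [-0.1, 2.9, 5.9]
gripper_width: 0.271
grasp_force: 61.1
```

Run:
```python
from h import *
b=save('side','y5')
cv2.imwrite('pics/end2.png',cv2.resize(b[200:360,310:490],None,fx=3,fy=3)[:,:,::-1])
```

```text
(no output)
```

View pics/end2.png

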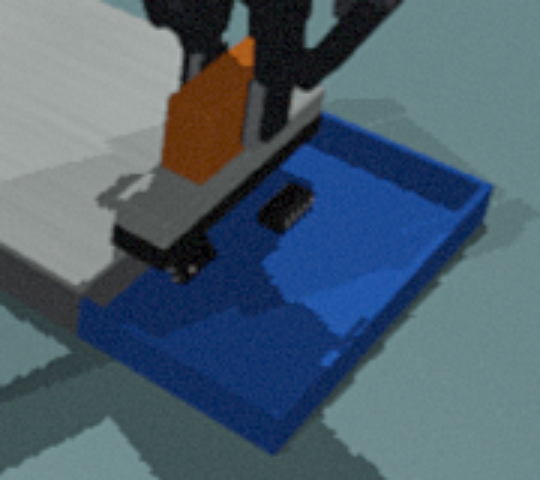

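The square chip (about (375,283) in the side frame) is in the tray area and now partly hidden under the foot's overhang. I lift away and look.

apply_moves(targets=[{"translation":[0,0,-0.1],"twist":0,"hand":0},{"translation":[0,0,-0.3],"twist":0,"hand":0},{"translation":[0,0,-0.4],"twist":0,"hand":0},{"translation":[0,0.15,0],"twist":0,"hand":0},{"translation":[0,0.3,0],"twist":0,"hand":0},{"translation":[0,0.3,0],"twist":0,"hand":0},{"translation":[0,0.3,0],"twist":0,"hand":0},{"translation":[0,0.3,0],"twist":0,"hand":0}])

```text
time: 10.55
tool_pos: [0.5203, 0.039, 0.1628]
tool_rot: [-0.002, -0.037, 0.999, -0.0]
contact_force: [0.1, -0.1, -2.8]
gripper_width: 0.278
grasp_force: 59.8
```

```bash
python3 - <<'E'
from h import *
b=save('side','y6');a=save('top','x6')
t=np.hstack([cv2.resize(a[120:290,350:490],(395,480)),cv2.resize(b[210:360,330:480],(400,400)).repeat(1,0)[:400] if 0 else cv2.copyMakeBorder(cv2.resize(b[210:360,330:480],(400,400)),0,80,0,0,cv2.BORDER_CONSTANT)])
cv2.imwrite('pics/tray.png',t[:,:,::-1])
E
python3 to.py .44 .27 .0559 -.12
```

```text
twist rad 0.198 shift mm [106.5 217.9 107.4] pos [0.52   0.0408 0.1627] F [-0.3 -0.3 -3.5] w 0.27278125416336374 g 60.18348455429077 t 10.65 q6 -1.71 tilt [-0.004  0.001 -1.   ]
```

View pics/tray.png

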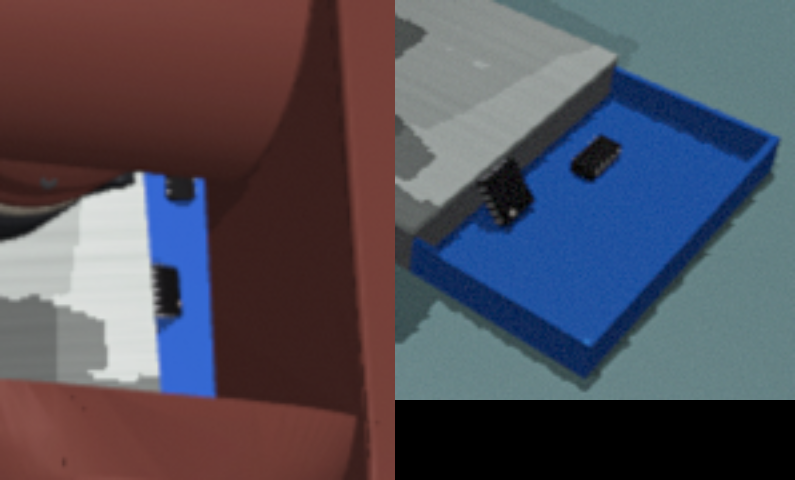

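The square chip is off the plate and in the tray, but it is propped up against the plate's side (side frame about (520,283), top frame about (409,222)). I'll measure how it leans.

```bash
cat > lean.py <<'E'
from h import *
from scipy.spatial.transform import Rotation as R
from scipy.optimize import minimize,differential_evolution
import sys
from fit import box,big
tx,sx=sys.argv[1:3]
S=np.array([.523,.0099,0]);Rs=R.from_euler('z',.0743)
M={}
for n,f,(r0,r1,c0,c1) in(('top',tx,(205,245,400,420)),('side',sx,(262,300,500-5,540))):
    im=cv2.imread(f'pics/{f}.png');
    if n=='side': r0,r1,c0,c1=266,300,357,385
    k=np.zeros(im.shape[:2],bool);k[r0:r1,c0:c1]=1
    M[n]=big((im.max(2)<62)&k);u=np.argwhere(M[n]);print(n,M[n].sum(),u.mean(0)[::-1].round(1),u.min(0)[::-1],u.max(0)[::-1])
c={n:np.argwhere(m).mean(0)[::-1] for n,m in M.items()}
p,g=tri('top',c['top'],'side',c['side']);print('stn mm',(Rs.inv().apply(p-S)*1e3).round(1),'gap',g)
B=box(-.013,.013,-.013,.013,-.004,.004)
def cost(q):
    P=Rs.apply(R.from_euler('zx',q[3:5]).apply(B) if 0 else (R.from_euler('x',q[3])*R.from_euler('z',q[4])).apply(B)+q[:3])+S;t=0
    for n,m in M.items():
        r=np.zeros(m.shape,np.uint8);cv2.fillConvexPoly(r,cv2.convexHull((proj(n,P)*16).astype(np.int32).reshape(-1,1,2)),1,shift=4);r=r>0;t+=(r&m).sum()/(r|m).sum()
    return -t/2
o=differential_evolution(cost,[(-.06,0),(-.135,-.095),(.004,.03),(0,1.8),(-.8,.8)],maxiter=40,seed=1)
print('centre mm',(o.x[:3]*1e3).round(1),'lean deg',np.degrees(o.x[3]).round(),'spin',np.degrees(o.x[4]).round(),'iou',-o.fun)
E
python3 lean.py x6 y6
```

```text
top 114 [409.1 222.6] [405 214] [413 231]
side 398 [370.6 280.2] [357 266] [384 294]
stn mm [ -34.7 -111.7   21.1] gap 0.001589986862878093Traceback (most recent call last):
  File "lean.py", line 22, in <module>
    o=differential_evolution(cost,[(-.06,0),(-.135,-.095),(.004,.03),(0,1.8),(-.8,.8)],maxiter=40,seed=1)
    return fun(*args, **kwargs)
    ret = solver.solve()
    next(self)
    ~~~~^^^^^^
    energy = self.func(parameters)
    return self.f(x, *self.args)
           ~~~~~~^^^^^^^^^^^^^^^
  File "lean.py", line 20, in cost
    r=np.zeros(m.shape,np.uint8);cv2.fillConvexPoly(r,cv2.convexHull((proj(n,P)*16).astype(np.int32).reshape(-1,1,2)),1,shift=4);r=r>0;t+=(r&m).sum()/(r|m).sum()
                                                                      ~~~~^^^^^
  File "h.py", line 6, in proj
    c=get_calibration(n);K=np.array(c["camera_matrix"]);T=np.linalg.inv(np.array(c["pose"]))
ValueError: time passes only in moves, steps and waits
```

```bash
sed -i 's/^from plant import \*/from plant import *\nimport functools\nget_calibration=functools.lru_cache(get_calibration)/' h.py; timeout 300 python3 lean.py x6 y6
```

```text
top 114 [409.1 222.6] [405 214] [413 231]
side 398 [370.6 280.2] [357 266] [384 294]
stn mm [ -34.7 -111.7   21.1] gap 0.001589986862878093
centre mm [ -33.9 -112.9   19.8] lean deg 72.0 spin 5.0 iou 0.776544953865961
```

The square chip's centre is about (-34, -112, 19) mm in station axes, leaning about 70°. It is in the tray, but standing on its edge. I'll tip it flat with the foot's rubber underside, pressing lightly from above and dragging along -y.

```bash
python3 to.py .5318 -.1078 .100 .0743
```

```text
twist rad 0.004 shift mm [  -1.  -149.1   62.6] pos [0.52   0.0408 0.1627] F [-0.3 -0.3 -3.5] w 0.27278125416336374 g 60.18348455429077 t 10.65 q6 -1.71 tilt [-0.004  0.001 -1.   ]
```

apply_moves(targets=[{"translation":[0,-0.2,0],"twist":0,"hand":0},{"translation":[0,-0.35,0],"twist":0,"hand":0},{"translation":[0,-0.4,0],"twist":0,"hand":0},{"translation":[0,-0.35,0.1],"twist":0,"hand":0},{"translation":[0,-0.2,0.2],"twist":0,"hand":0},{"translation":[0,0,0.3],"twist":0,"hand":0},{"translation":[0,0,0],"twist":0,"hand":0},{"translation":[0,0,0],"twist":0,"hand":0}])

```text
time: 11.45
tool_pos: [0.5316, -0.1113, 0.1034]
tool_rot: [-0.002, -0.037, 0.999, 0.0]
contact_force: [-0.3, 0.4, -3.0]
gripper_width: 0.27
grasp_force: 60.2
```

```bash
python3 to.py .5318 -.1078 .0855 .0743
```

```text
twist rad -0.0 shift mm [-0.5  3.5 17.9] pos [ 0.5316 -0.1113  0.1034] F [-0.3  0.4 -3. ] w 0.270409345685865 g 60.154863595962524 t 11.45 q6 -1.99 tilt [-0.004  0.001 -1.   ]
```

apply_moves(targets=[{"translation":[0,0.025,0.07],"twist":0,"hand":0},{"translation":[0,0,0.06],"twist":0,"hand":0},{"translation":[0,0,0.03],"twist":0,"hand":0},{"translation":[0,0,0.02],"twist":0,"hand":0},{"translation":[0,0,0],"twist":0,"hand":0}])

```text
time: 11.95
tool_pos: [0.5327, -0.1087, 0.0867]
tool_rot: [-0.0, -0.037, 0.999, 0.0]
contact_force: [0.4, 0.4, -3.5]
gripper_width: 0.273
grasp_force: 60.3
```

No contact yet, so I lower in small steps.

apply_moves(targets=[{"translation":[0,0,0.01],"twist":0,"hand":0},{"translation":[0,0,0.01],"twist":0,"hand":0},{"translation":[0,0,0],"twist":0,"hand":0}])

```text
time: 12.25
tool_pos: [0.5329, -0.1089, 0.0849]
tool_rot: [0.0, -0.037, 0.999, -0.0]
contact_force: [-0.3, 0.3, -3.8]
gripper_width: 0.273
grasp_force: 60.4
```

apply_moves(targets=[{"translation":[0,0,0.01],"twist":0,"hand":0},{"translation":[0,0,0],"twist":0,"hand":0}])

```text
time: 12.45
tool_pos: [0.5332, -0.1089, 0.0844]
tool_rot: [0.0, -0.037, 0.999, -0.0]
contact_force: [0.1, 0.9, -0.1]
gripper_width: 0.27
grasp_force: 60.8
```

Contact of about 4 N at an underside height of about 28.5 mm. Dragging along -y.

apply_moves(targets=[{"translation":[0,-0.03,0.005],"twist":0,"hand":0},{"translation":[0,-0.05,0],"twist":0,"hand":0},{"translation":[0,-0.05,0],"twist":0,"hand":0},{"translation":[0,-0.05,0],"twist":0,"hand":0},{"translation":[0,-0.05,0],"twist":0,"hand":0},{"translation":[0,-0.05,0],"twist":0,"hand":0},{"translation":[0,0,0],"twist":0,"hand":0}])

```text
time: 13.15
tool_pos: [0.535, -0.1376, 0.0831]
tool_rot: [0.0, -0.037, 0.999, -0.0]
contact_force: [1.3, -1.8, 0.1]
gripper_width: 0.268
grasp_force: 60.8
```

apply_moves(targets=[{"translation":[0,0,-0.2],"twist":0,"hand":0},{"translation":[0,0,-0.3],"twist":0,"hand":0},{"translation":[0,0,-0.3],"twist":0,"hand":0},{"translation":[0,0.2,0],"twist":0,"hand":0},{"translation":[0,0.35,0],"twist":0,"hand":0},{"translation":[0,0.4,0],"twist":0,"hand":0},{"translation":[0,0.4,0],"twist":0,"hand":0},{"translation":[0,0.4,0],"twist":0,"hand":0}])

```text
time: 13.95
tool_pos: [0.5206, 0.0395, 0.1618]
tool_rot: [-0.001, -0.037, 0.999, 0.0]
contact_force: [-0.2, 0.5, -4.1]
gripper_width: 0.276
grasp_force: 60.2
```

```bash
python3 - <<'E'
from h import *
S=np.array([.523,.0099]);c,s=np.cos(.0743),np.sin(.0743)
for n,f in(('side','y7'),('top','x7')):
    im=save(n,f)
    for k in('chip_square','chip_long'):
        for r in recognise(n,k)[:3]:
            p=np.array(r['point']);d=p[:2]-S;print(n,k,round(r['score'],2),'stn',np.round([1e3*(c*d[0]+s*d[1]),1e3*(-s*d[0]+c*d[1]),1e3*p[2]]),proj(n,p)[0].round())
b=cv2.imread('pics/y7.png');a=cv2.imread('pics/x7.png')
t=np.hstack([cv2.resize(a[120:290,350:490],(395,480)),cv2.resize(b[180:360,330:480],(400,480))])
cv2.imwrite('pics/tray2.png',t)
E
python3 to.py .44 .27 .0559 -.12
```

```text
side chip_square 0.85 stn [ -39. -139.   10.] [385. 296.]
side chip_square 0.63 stn [-94. 162.   9.] [213. 230.]
side chip_long 0.62 stn [  26. -124.   16.] [401. 266.]
top chip_square 0.9 stn [-93. 168.   9.] [224. 271.]
top chip_square 0.58 stn [ -37. -136.   12.] [423. 224.]
top chip_long 0.44 stn [ -38. -134.   13.] [422. 225.]
top chip_long 0.41 stn [  24. -124.   13.] [412. 185.]
twist rad 0.194 shift mm [108.7 221.3 106.7] pos [0.5215 0.0373 0.1625] F [-0.7  0.7 -2.8] w 0.2732306468825982 g 60.669071674346924 t 14.25 q6 -1.72 tilt [-0.001 -0.    -1.   ]
```

Both chips now lie flat in the tray: square at (-38,-137) mm, visible top at about 11 mm, and long at (25,-124) mm. Now I return the scraper to its old, open spot on the bench.

apply_moves(targets=[{"translation":[0,0,0],"twist":0.65,"hand":0},{"translation":[0,0,0],"twist":0.65,"hand":0},{"translation":[0,0,0],"twist":0.64,"hand":0},{"translation":[0.1,0.2,0],"twist":0,"hand":0},{"translation":[0.2,0.4,0],"twist":0,"hand":0},{"translation":[0.2,0.42,0],"twist":0,"hand":0},{"translation":[0.2,0.42,0],"twist":0,"hand":0},{"translation":[0.2,0.4,0],"twist":0,"hand":0}])

```text
time: 15.05
tool_pos: [0.4544, 0.2315, 0.1632]
tool_rot: [0.0, 0.061, 0.998, 0.0]
contact_force: [0.5, 0.8, -3.9]
gripper_width: 0.276
grasp_force: 60.8
```

apply_moves(targets=[{"translation":[0.15,0.3,0],"twist":0,"hand":0},{"translation":[0.03,0.07,0.2],"twist":0,"hand":0},{"translation":[0,0,0.3],"twist":0,"hand":0},{"translation":[0,0,0.25],"twist":0,"hand":0},{"translation":[0,0,0.15],"twist":0,"hand":0},{"translation":[0,0,0],"twist":0,"hand":0},{"translation":[0,0,0],"twist":0,"hand":0}])

```text
time: 15.75
tool_pos: [0.4419, 0.2697, 0.0738]
tool_rot: [0.0, 0.06, 0.998, 0.0]
contact_force: [1.2, 0.7, -3.4]
gripper_width: 0.276
grasp_force: 60.8
```

```bash
python3 to.py .44 .27 .0559 -.12
```

```text
twist rad -0.001 shift mm [ 1.9  0.1 17.9] pos [0.4419 0.2697 0.0738] F [ 1.2  0.7 -3.4] w 0.2757494292832595 g 60.83140969276428 t 15.75 q6 -1.05 tilt [ 0.001  0.    -1.   ]
```

apply_moves(targets=[{"translation":[0,0,0.08],"twist":0,"hand":0},{"translation":[0,0,0.05],"twist":0,"hand":0},{"translation":[0,0,0.03],"twist":0,"hand":0},{"translation":[0,0,0.01],"twist":0,"hand":0},{"translation":[0,0,0.01],"twist":0,"hand":0},{"translation":[0,0,0],"twist":0,"hand":0},{"translation":[0,0,0],"twist":0,"hand":0}])

```text
time: 16.45
tool_pos: [0.4415, 0.2703, 0.056]
tool_rot: [0.0, 0.06, 0.998, 0.0]
contact_force: [-2.3, -0.5, 2.2]
gripper_width: 0.271
grasp_force: 61.4
```

It is seated on the bench. Opening, then going straight up.

apply_moves(targets=[{"translation":[0,0,0],"twist":0,"hand":1},{"translation":[0,0,0],"twist":0,"hand":1},{"translation":[0,0,0],"twist":0,"hand":1},{"translation":[0,0,0],"twist":0,"hand":1},{"translation":[0,0,0],"twist":0,"hand":1},{"translation":[0,0,0],"twist":0,"hand":1}])

```text
time: 17.05
tool_pos: [0.4411, 0.2701, 0.0553]
tool_rot: [0.0, 0.06, 0.998, 0.0]
contact_force: [-0.1, -0.2, 0.1]
gripper_width: 0.998
grasp_force: 0.0
```

apply_moves(targets=[{"translation":[0,0,-0.1],"twist":0,"hand":1},{"translation":[0,0,-0.3],"twist":0,"hand":1},{"translation":[0,0,-0.4],"twist":0,"hand":1},{"translation":[0,0,-0.4],"twist":0,"hand":1},{"translation":[0.3,0.3,-0.2],"twist":0,"hand":1},{"translation":[0.3,0.3,0],"twist":0,"hand":1},{"translation":[0.3,0.3,0],"twist":0,"hand":1},{"translation":[0.3,0.3,0],"twist":0,"hand":1}])

```text
time: 17.85
tool_pos: [0.3354, 0.4048, 0.1968]
tool_rot: [0.001, 0.06, 0.998, 0.001]
contact_force: [-0.1, 0.3, 0.1]
gripper_width: 0.998
grasp_force: 0.0
```

Run:
```python
from h import *
a=save('top','x9');b=save('side','y9')
print(state()['gripper_width'],state()['time'],state()['contact_force'])
t=np.hstack([cv2.resize(a,None,fx=.72,fy=.72),cv2.resize(b,None,fx=.7,fy=.72)])
t=np.vstack([t[:,:800],np.hstack([cv2.resize(b[180:340,330:480],(300,297)),cv2.resize(a[110:290,380:490],(200,297)),np.zeros((297,t[:,:800].shape[1]-500,3),np.uint8)])])
cv2.imwrite('pics/final.png',t[:600,:,::-1])
```

```text
1.0018522321809837 17.95 [ 0.29291403 -0.64958305  0.64840895]
```

View pics/final.png

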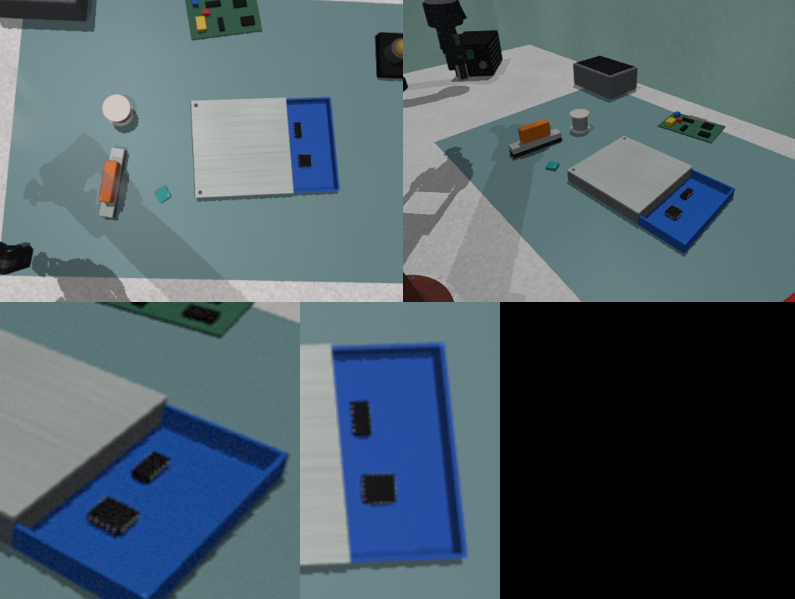

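Both chips lie in the tray (full top frame about (413,181) and (423,223)). The scraper stands upright on the bench at about (152,253), and the spool, board and turquoise chip are where they were.

```bash
python3 -c "from plant import *;print(job_done())"
```

```text
the job is handed in; nothing more can be done
None
```

Both chips were wiped off the plate and now lie flat in the blue tray (the square one first landed on its edge, so I tipped it flat with the scraper), the scraper stands released on the open bench, and the job was handed in at about 18 s.

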